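# Square up the basket laths, slide them out to the gauge and hold them

## Robot

A 6-joint arm with a two-finger parallel gripper is mounted at the origin on the work surface. World frame = base frame: x ahead of the robot, y to its left, z up, the work surface at z = 0. Lengths are in mm, angles in rad, forces in N, time in s.
With the tool pointing down it reaches from about 350 to 775 mm from the base axis. Payload 7.3 kg.
Tool frame: the origin (TCP) lies between the finger pads; the fingertips stand 8 mm ahead of it and the grasp point (between the pads) lies 11 mm behind it; y points along the fingers, z is the direction in which the jaws open and shut, and the axes are right-handed (so a half turn about y gives the same grasp; the last joint's range is limited). The gripper opens to 92 mm and grips with 3 to 60 N. Pads are 19 mm wide; open, the fingers measure 130 mm over their backs; the gripper's body (75 mm by 190 mm) begins 47 mm behind the grasp point.
Start: joints at [0.961, 0.342, 1.524, -0, 1.275, -0.146], TCP at [234.848, 469.564, 234.741] pointing down, gripper open.
Joint ranges: [-2.53, 2.53], [-0.77, 2.02], [0.04, 2.7], [-1, 4.14], [0.28, 2.66], [-3.11, 3.11]. Speed limits (rad/s): [2.57, 2.57, 3.14, 3.14, 3.14, 3.14].

## Interface

Orientations are given as [roll, pitch, yaw] about the fixed x, y, z axes, in that order (R = Rz(yaw) Ry(pitch) Rx(roll)).
In Python, from plant import bot, vision, job gives the robot as it stands. The module is installed in compiled form; this text tells all that it offers.
- The arm moves only by the tool arm_command, never from a script. Its argument "deltas" is a list of rows, each a list of 4 numbers: the shift along the tool's x, y, z in m, then the turn about the tool's y in degrees. In form: [[x, y, z, twist], ...]. A call has 1 to 5 rows; each row shifts and turns the commanded pose from where the row before left it, along the tool's axes as they then stand; what a row does not reach is not made up. A row lasts 1/10 s, in which the tool goes at most 50 mm and 8.59 degrees, less where a joint would pass 70% of its speed; a pose out of reach is approached as far as the arm can. A call is refused whole if a number of a shift passes 0.05 or a number of a turn 8.59, either way. A call with a gripper value outside its range is refused whole. "claw" is the closure in counts, from 0 (fully open) to 255 (shut), set as the call begins (left out, the last holds). The fingers move at their own pace and stop on an object; the grip force is fixed at half the most. Time passes only in rows, so rows that do not move let the fingers close. It gives the time, the measured TCP pose, the force and the opening at its end, in the units of the state.
- bot.get_obs(): the state, without advancing time (a new reading comes with each control period).
- vision.capture(name): name is "side" or "top"; returns a dict with "img" (420x560x3 uint8, red, green, blue), "camera_matrix" (3x3 intrinsics, pixels), "world_to_cam" (4x4, takes a point from world to camera coordinates). Camera axes: x right, y down, z forward; pixel columns grow to the right and rows downward; lengths in mm; the calibration is good to about 2 mm. A picture is of the moment at which its call begins. There is no depth.
- job.close_job(): hands the job in, once; it reports no verdict.
Trained networks look in a picture, given as the dict that the camera call returned (one of the last four; its "shot" number tells which), for a name from the list of things; names that differ only in an ending like _2 or _b are one class to them, and where a whole thing is asked for, a point or a joint stands for the part that bears it (a point fixed in the world has none). Each returns a list of dicts, best first, with "confidence" (0 to 1); they miss things now and then, are a little off and sometimes report something else, mostly with a low value. They report only what shows in the picture. A call takes as long as a camera call.
- vision.find_in(picture, name): "xyz" ([x, y, z] in mm, in the coordinates of the camera as it stood for that picture, good to about 4 mm: the middle of the surface that is visible of it).
- vision.regions_of(picture, name): "mask" (420x560 bool, what is visible of it).
The state is a dict: "time": time; "joint_positions": joint angles; "dq": joint speeds; "tau": joint torques, N m; "tool_pos": TCP position; "tcp_rot": TCP orientation; "contact_force": force on the tool from outside, world axes, zero at the start; "moment": the same for the moment, N m; "grip_width": finger opening in mm.
Only numpy, scipy, OpenCV 4.12 (cv2) and the standard library are available. Lean on these libraries where they do the work, as an engineer would, in place of code of your own. Each camera call takes 0.05 s, during which the arm holds its last target. There are 200 camera calls.

## Task

Knock the three stacked laths back against the trestle's stop so that their ends are flush, then slide the stack out along the beam, all three together and without lifting it off, until the overhanging ends are level with the upright stake of the gauge. Out there the stack would tip, so finish while still holding it with the fingers, flat on the beam and still, ready for binding; leave the basket, the mallet and the disc alone.

Things in the scene. Friction and masses are not known exactly. Their poses are not given: they have to be found in the camera images.
- trestle: Small fixed wooden trestle (lengths in mm); origin on the table under the middle of its beam, z up, -y outward (the way the laths are slid out). Beam 26 wide (x), 240 long (y), level top 85 and underside 45 above the table. Two cross feet, 130 wide (x), 35 long, 25 high, lie at y = -85 and +85. The laths stick out 7 beyond the beam on each side, so fingers can reach below their edges.
- beam_end (a point): Middle of the upper edge of the beam's outer end, 120 mm to -y of the trestle's origin, 85 mm above the table. The laths overhang beyond it. Axes as the trestle's.
- stop_face (a point): On the stop block at the beam's inner (+y) end (mm), 50 wide (x), 20 thick, top 120 above the table: foot of its face that looks to -y, 100 to +y of the trestle's origin, 85 above the table. Axes as the trestle's. A lath that is home has its inner end against this face; its outer end is then 240 to -y of it, 20 beyond the beam's end.
- lath_bottom: The lowest of three equal flat wooden laths stacked along the trestle's beam (lengths in mm): 240 long (its y) x 40 wide (x) x 9 thick (z), about 0.06 kg. Origin at the centre of its underside; -y points outward, as the trestle's. At the start skewed by up to 2 degrees, up to 2 off the beam's middle line and 10 to 45 from the stop.
- lath_middle: The middle of three equal flat wooden laths stacked along the trestle's beam (lengths in mm): 240 long (its y) x 40 wide (x) x 9 thick (z), about 0.06 kg. Origin at the centre of its underside; -y points outward, as the trestle's. At the start skewed by up to 2 degrees, up to 2 off the beam's middle line and 10 to 45 from the stop.
- lath_top: The uppermost of three equal flat wooden laths stacked along the trestle's beam (lengths in mm): 240 long (its y) x 40 wide (x) x 9 thick (z), about 0.06 kg. Origin at the centre of its underside; -y points outward, as the trestle's. At the start skewed by up to 2 degrees, up to 2 off the beam's middle line and 10 to 45 from the stop.
- lath_bottom_front (a point): Centre of the outer (-y) end face of lath_bottom, 120 mm from its middle, at half its thickness; same axes as the lath.
- lath_middle_front (a point): Centre of the outer (-y) end face of lath_middle, 120 mm from its middle, at half its thickness; same axes as the lath.
- lath_top_front (a point): Centre of the outer (-y) end face of lath_top, 120 mm from its middle, at half its thickness; same axes as the lath.
- gauge: Fixed length gauge beside the laths' path, on the trestle's +x side: a low wooden foot (50 x 60, 20 high, mm) with an upright square stake, 10 x 10, top 135 above the table. Origin on the table under the stake's axis, 55 to +x of the beam's middle line. The foot reaches 13 from that axis towards the path.
- mark (a point): The mark: the axis of the gauge's stake, 100 mm above the table, 135 to 165 mm beyond the beam's outer end. Axes as the trestle's: a lath end is level with the mark when both have the same y in these axes. There more than half of each lath overhangs, and the stack tips unless held.
- basket: Bystander: small barrel-shaped cane basket, 107 mm across, 125 mm high, standing upright; origin at the centre of its underside.
- mallet: Bystander: hammer-shaped wooden mallet lying on the table beyond the trestle; origin under its middle.
- disc: Bystander: round woven disc 110 mm across, 16 mm thick, lying flat; origin at the centre of its underside.

How it is judged (in metres and radians):
On the way:
1. all three laths are back against the stop, their ends flush (y of lath_bottom_front in the frame of stop_face between -0.246 and -0.235 m and y of lath_middle_front in the frame of stop_face between -0.246 and -0.235 m and y of lath_top_front in the frame of stop_face between -0.246 and -0.235 m and y of lath_middle_front in the frame of lath_bottom_front between -0.006 and 0.006 m and y of lath_top_front in the frame of lath_middle_front between -0.006 and 0.006 m and y of lath_top_front in the frame of lath_bottom_front between -0.006 and 0.006 m), for 0.2 s.
At the end, for the whole second after the job is handed in: All three outer ends within 8 mm of the mark along the beam and flush within 6 mm; laths stacked flat on the beam (height within 6 mm, sideways within 15 mm, tilt under 0.06 rad), slower than 0.02 m/s, fingers pressing at least one with over 1 N (y of lath_bottom_front in the frame of mark between -0.008 and 0.008 m and y of lath_middle_front in the frame of mark between -0.008 and 0.008 m and y of lath_top_front in the frame of mark between -0.008 and 0.008 m and y of lath_middle_front in the frame of lath_bottom_front between -0.006 and 0.006 m and y of lath_top_front in the frame of lath_middle_front between -0.006 and 0.006 m and y of lath_top_front in the frame of lath_bottom_front between -0.006 and 0.006 m and angle between each of lath_bottom, lath_middle, lath_top's own z axis and vertical below 0.06 rad and linear speed of each of lath_bottom, lath_middle, lath_top below 0.02 m/s and z of lath_bottom in the frame of trestle between 0.079 and 0.091 m and z of lath_middle in the frame of trestle between 0.088 and 0.1 m and z of lath_top in the frame of trestle between 0.097 and 0.109 m and x of lath_bottom_front in the frame of mark between -0.07 and -0.04 m and x of lath_middle_front in the frame of mark between -0.07 and -0.04 m and x of lath_top_front in the frame of mark between -0.07 and -0.04 m and (contact force between the fingers and lath_bottom above 1 N or contact force between the fingers and lath_middle above 1 N or contact force between the fingers and lath_top above 1 N)); the arm keeps its last pose, push and grip.
It fails at once if a lath tips (over 0.2 rad) (angle between any of lath_bottom, lath_middle, lath_top's own z axis and vertical above 0.2 rad).
It fails at once if the stack is lifted more than 15 mm off the beam (z of lath_bottom in the frame of trestle above 0.1 m).
It fails at once if the basket is moved more than 30 mm (distance of basket from where it was at the start of the episode above 0.03 m).
It fails at once if the mallet is moved more than 30 mm (distance of mallet from where it was at the start of the episode above 0.03 m).
It fails at once if the disc is moved more than 30 mm (distance of disc from where it was at the start of the episode above 0.03 m).
It also fails if it takes over 46 s, if anything falls off the work surface, if the arm or the gripper's body presses on something with over 40 N, if the wrist force passes 120 N, or if a joint passes its speed limit or range.

## Working session

There is one attempt and no reset: what is moved stays moved. The work goes in short steps, Python scripts to look and compute and a tool call to move; the robot and the scene stay as the last step left them, time stands still between calls to the robot, and variables do not carry over. Pictures are saved under pics/ and viewed, about 8 in all and at most 12, crops included, and the job is handed in when it is done.

Besides the shell and the picture viewer there is one more tool, called after "Call:" as name(argument=value, ...), one argument or row to a line, values as JSON. arm_command: Moves the arm, as the interface text tells. Its arguments: {"type":"object","properties":{"deltas":{"type":"array","items":{"type":"array","items":{"type":"number"}}},"claw":{"type":"number"}},"required":["deltas"]}

```bash
mkdir -p pics
cat > h.py <<'E'
import numpy as np, cv2
from plant import bot, vision, job
def cap(n): return vision.capture(n)
def w(p,xyz): return (np.linalg.inv(p["world_to_cam"])@np.r_[xyz,1])[:3]
def px(p,X):
    c=p["world_to_cam"]@np.r_[X,1]; u=p["camera_matrix"]@c[:3]; return u[:2]/u[2]
def ray(p,uv,z):
    T=np.linalg.inv(p["world_to_cam"]); d=T[:3,:3]@np.linalg.inv(p["camera_matrix"])@np.r_[uv,1]; o=T[:3,3]
    return o+d*(z-o[2])/d[2]
def save(p,n,crop=None,s=1):
    im=p["img"][:,:,::-1]
    if crop: im=im[crop[1]:crop[3],crop[0]:crop[2]]
    cv2.imwrite("pics/"+n,cv2.resize(im,None,fx=s,fy=s,interpolation=cv2.INTER_CUBIC))
E
cat > a.py <<'E'
from h import *
np.set_printoptions(precision=1,suppress=True)
o=bot.get_obs();print(o["tool_pos"],o["tcp_rot"],o["grip_width"],o["time"])
ims=[]
for n in("top","side"):
    p=cap(n);save(p,n+"0.png",s=1.4)
    print(n,np.linalg.inv(p["world_to_cam"])[:3,3])
    for t in["trestle","beam_end","stop_face","lath_bottom","lath_top","lath_bottom_front","lath_middle_front","lath_top_front","gauge","mark","basket","mallet","disc"]:
        print(t,[(np.round(w(p,d["xyz"]),0),px(p,w(p,d["xyz"])).round(),round(d["confidence"],2)) for d in vision.find_in(p,t)[:2]])
E
python3 a.py
```

```text
[234.6 469.2 234. ] [-1.6  0.  -0.5] 91.93250870217365 0.0
top [ 468.2    2.5 1088.3]
trestle [(array([545., 105.,  23.]), array([238., 216.]), 0.67)]
beam_end [(array([549., 111.,  26.]), array([235., 214.]), 0.74)]
stop_face [(array([546., 108.,  23.]), array([236., 215.]), 0.73)]
lath_bottom []
lath_top [(array([531., -25., 110.]), array([287., 220.]), 0.78)]
lath_bottom_front []
lath_middle_front [(array([539.,  96., 104.]), array([238., 216.]), 0.52)]
lath_top_front [(array([533., -27., 111.]), array([287., 219.]), 0.83)]
gauge [(array([ 551., -253.,   23.]), array([370., 217.]), 0.88)]
mark [(array([ 552., -252.,   24.]), array([370., 217.]), 0.63)]
basket [(array([502., 378., 125.]), array([120., 227.]), 0.67), (array([ 550., -252.,   18.]), array([370., 217.]), 0.66)]
mallet [(array([785., 128.,  23.]), array([232., 129.]), 0.77), (array([548., 110.,  27.]), array([235., 214.]), 0.36)]
disc [(array([ 403., -380.,   13.]), array([416., 273.]), 0.56)]
side [ 206.8 -774.3  592.4]
trestle [(array([525., -39.,  19.]), array([273., 247.]), 0.69), (array([ 503., -119.,   92.]), array([278., 242.]), 0.44)]
beam_end [(array([524., -45.,  26.]), array([274., 246.]), 0.87)]
stop_face [(array([527., -38.,  24.]), array([274., 245.]), 0.93)]
lath_bottom []
lath_top [(array([523., -51., 113.]), array([273., 217.]), 0.81)]
lath_bottom_front [(array([ 504., -120.,   94.]), array([279., 241.]), 0.61)]
lath_middle_front []
lath_top_front [(array([524., -47., 109.]), array([273., 218.]), 0.67)]
gauge [(array([ 548., -259.,   18.]), array([328., 300.]), 0.96)]
mark [(array([ 544., -260.,   23.]), array([327., 300.]), 0.56), (array([524., -37.,  26.]), array([272., 245.]), 0.37)]
basket [(array([495., 356.,  78.]), array([212., 169.]), 0.93)]
mallet [(array([785., 117.,  20.]), array([330., 197.]), 0.82)]
disc [(array([ 394., -390.,   13.]), array([289., 381.]), 0.76), (array([521., -44.,  25.]), array([272., 247.]), 0.62)]
```

View pics/top0.png

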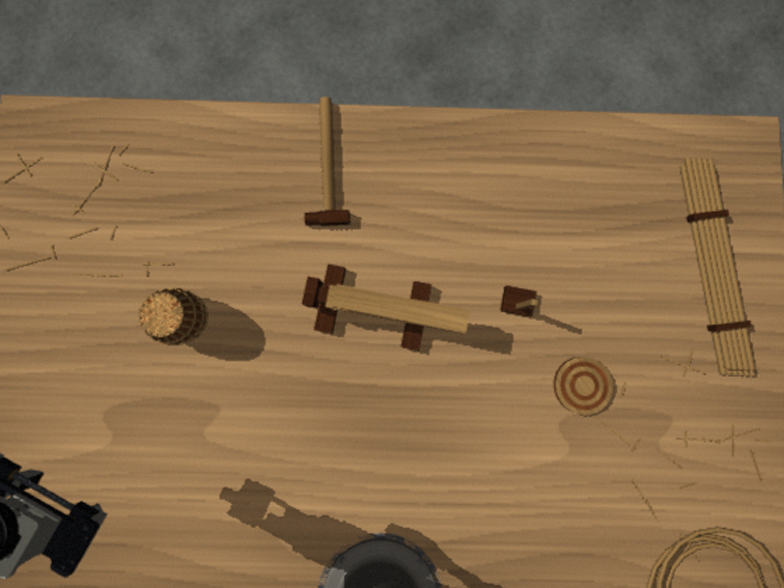

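View pics/side0.png

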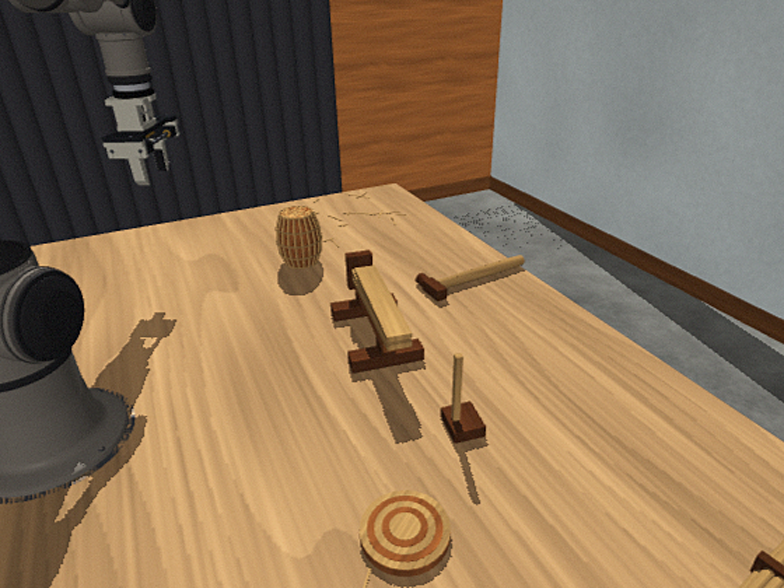

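The top picture shows the trestle with its stop at (312,292) and the laths running right to about (466,325). The gauge is at (518,300), the mallet at (327,217), the disc at (584,385) and the basket at (172,315), all in 1.4x pixels. The side view agrees, with the outer lath ends near (410,340). I'll crop both to get finer pixel positions.

Run:
```python
from h import *
p=cap("top");np.savez("top.npz",**{k:p[k] for k in("img","camera_matrix","world_to_cam")});save(p,"t1.png",(210,180,400,260),4.2)
p=cap("side");np.savez("side.npz",**{k:p[k] for k in("img","camera_matrix","world_to_cam")});save(p,"s1.png",(230,175,350,320),4.1)
```

```text
(no output)
```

View pics/t1.png

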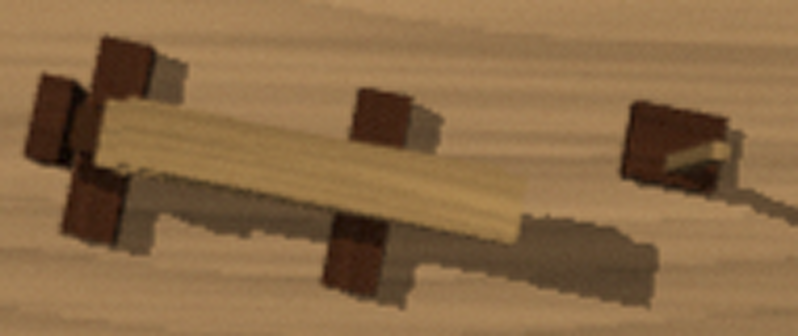

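View pics/s1.png

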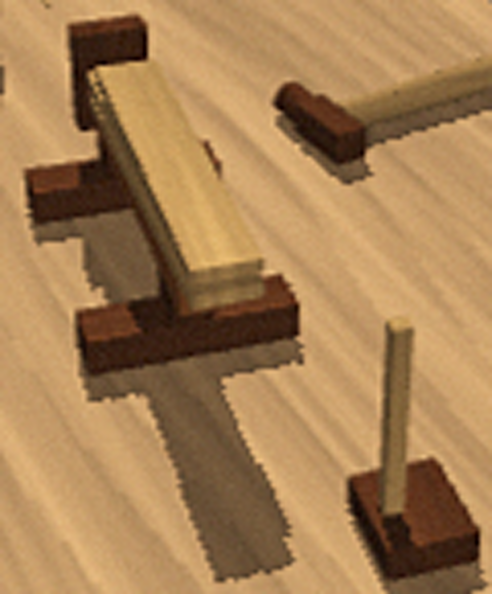

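The crops show clean corners. In the top crop, the outer foot is at (363,88), (412,97), (322,285) and (376,298), and the stake top is at (720,148). In the side crop, the outer foot's front edge runs (90,342) to (298,305), the stop's top edge is (73,43) to (148,32), and the top lath's outer edge is (185,270) to (262,260). I'll fit the trestle pose to these.

```bash
cat > fit.py <<'E'
from h import *
from scipy.optimize import least_squares
np.set_printoptions(precision=1,suppress=True)
P={n:dict(np.load(n+".npz")) for n in("top","side")}
T=lambda u,v:np.array([u/4.2+210,v/4.2+180]); S=lambda u,v:np.array([u/4.1+230,v/4.1+175])
C=[("top",T(363,88),(65,-67.5,25)),("top",T(412,97),(65,-102.5,25)),("top",T(376,298),(-65,-102.5,25)),("top",T(322,285),(-65,-67.5,25)),
("top",T(102,37),(65,102.5,25)),("top",T(42,74),(25,120,120)),("top",T(25,155),(-25,120,120)),("top",T(117,247),(-65,67.5,25)),
("side",S(90,342),(-65,-102.5,25)),("side",S(298,305),(65,-102.5,25)),("side",S(92,373),(-65,-102.5,0)),("side",S(298,337),(65,-102.5,0)),
("side",S(73,43),(-25,100,120)),("side",S(148,32),(25,100,120)),("side",S(68,22),(-25,120,120)),("side",S(140,15),(25,120,120))]
def tw(q,X):
    c,s=np.cos(q[2]),np.sin(q[2]); return np.array([q[0]+c*X[0]-s*X[1],q[1]+s*X[0]+c*X[1],X[2]])
f=lambda q:np.concatenate([px(P[n],tw(q,X))-uv for n,uv,X in C])
r=least_squares(f,[540,20,-.15],loss="soft_l1",x_scale=[1,1,.01]);q=r.x
print("trestle",q,np.degrees(q[2])); print(f(q).reshape(-1,2))
inv=lambda X:(np.array([[np.cos(q[2]),np.sin(q[2])],[-np.sin(q[2]),np.cos(q[2])]])@(X[:2]-q[:2]))
for nm,uv,z in[("top",T(720,148),135),("side",S(398,322),135)]: print("stake",inv(ray(P[nm],uv,z)),ray(P[nm],uv,z))
for nm,uv in[("top",T(525,172)),("top",T(518,243)),("top",T(115,97)),("top",T(98,168)),("side",S(185,270)),("side",S(262,260)),("side",S(90,68)),("side",S(155,62))]: print("lathtop",nm,inv(ray(P[nm],uv,112)))
for uv in[(188,295),(265,285)]: print("lower?",[inv(ray(P["side"],S(*uv),z)) for z in(85,94,103)])
np.save("q.npy",q)
E
python3 fit.py
```

```text
trestle [537.1  25.5  -0.2] -9.690727590329416
[[-0.3 -0.4]
 [ 0.8 -0.1]
 [ 0.3 -0.3]
 [ 0.3  0.2]
 [ 0.3 -0.4]
 [ 0.3 -0.3]
 [ 0.1  0.3]
 [-0.5 -0.6]
 [-1.1  0.3]
 [ 0.6 -0.5]
 [-1.   1.1]
 [ 0.5 -0. ]
 [-0.2 -2. ]
 [-0.4 -1.8]
 [-0.5  0. ]
 [-0.2 -0.7]]
stake [  56.6 -273.3] [ 546.9 -253.4  135. ]
stake [  54.1 -274.4] [ 544.3 -254.   135. ]
lathtop top [  23.3 -168.5]
lathtop top [ -18.4 -171.9]
lathtop top [19.8 76.9]
lathtop top [-23.1  78. ]
lathtop side [ -21.9 -170.9]
lathtop side [  18.8 -174.1]
lathtop side [-21.   65.6]
lathtop side [20.7 61. ]
lower? [array([ -17. , -156.1]), array([ -20.1, -168.3]), array([ -23.2, -180.5])]
lower? [array([  25. , -159.7]), array([  21.2, -171.8]), array([  17.3, -183.9])]
```

Residuals are under 2 px. The trestle sits at (537, 25.5) with yaw -9.69°, and the stake is at about y = -274 in trestle axes, inside the allowed range. The top lath's front is about 31 mm from home. First I'll turn the tool so its jaw axis lies along trestle x, with the opening at about 30 mm.

```bash
cat > go.py <<'E'
# usage: go.py tx ty z : tool-frame shift to reach trestle-frame (tx,ty) mm at height z
from h import *; import sys
from scipy.spatial.transform import Rotation as R
q=np.load("q.npy"); o=bot.get_obs(); c,s=np.cos(q[2]),np.sin(q[2])
M=np.array([[c,-s,0],[s,c,0],[0,0,1]]); r=R.from_euler("xyz",o["tcp_rot"])
p=np.array(o["tool_pos"]); a=[float(v) for v in sys.argv[1:4]]
t=M@np.array(a)+[q[0],q[1],0]
print("t",o["time"],"trestle pos",(M.T@(p-[q[0],q[1],0])).round(1),"rpy deg",np.degrees(o["tcp_rot"]).round(2),"grip",round(o["grip_width"],1),"F",(M.T@np.array(o["contact_force"])).round(1))
print("tool shift mm",(r.inv().apply(t-p)).round(1),"twist deg",round(np.degrees(o["tcp_rot"][2]-(q[2]-np.pi/2)),2))
E
python3 go.py 0 -205 234
```

```text
t 1.5 trestle pos [-372.7  386.8  234.7] rpy deg [-90.    -0.   -26.57] grip 91.8 F [-0.9 -0.2 -0.1]
tool shift mm [ 528.5    0.7 -458.1] twist deg 73.12
```

Call:
arm_command(
  deltas=[
    [0,0,0,8.5],
    [0,0,0,8.5],
    [0,0,0,8.5],
    [0,0,0,8.5],
    [0,0,0,8.5],
  ],
  claw=172,
)

```text
time: 2.0
tool_pos: [234.8, 469.5, 234.7]
tcp_rot: [-1.571, 0.0, -1.212]
contact_force: [-0.2, -0.4, 0.2]
grip_width: 56.6
```

```bash
python3 go.py 0 -205 234
```

```text
t 2.0 trestle pos [-372.7  386.8  234.7] rpy deg [-90.     0.   -69.43] grip 56.6 F [-0.1 -0.4  0.2]
tool shift mm [699.    0.7  23.6] twist deg 30.27
```

Call:
arm_command(
  deltas=[
    [0,0,0,8.5],
    [0,0,0,8.5],
    [0,0,0,8.5],
    [0,0,0,4.8],
    [0,0,0,0],
  ],
)

```text
time: 2.5
tool_pos: [234.9, 469.6, 234.7]
tcp_rot: [-1.571, 0.0, -1.735]
contact_force: [-0.6, 0.2, 0.8]
grip_width: 29.8
```

```bash
python3 go.py 0 -205 234
```

```text
t 2.5 trestle pos [-372.7  386.8  234.7] rpy deg [-90.     0.   -99.41] grip 29.8 F [-0.6  0.1  0.8]
tool shift mm [593.6   0.7 369.8] twist deg 0.28
```

Call:
arm_command(
  deltas=[
    [0.04,0,0.025,0.2],
    [0.04,0,0.025,0],
    [0.04,0,0.025,0],
    [0.04,0,0.025,0],
    [0.04,0,0.025,0],
  ],
)

```text
time: 3.0
tool_pos: [325.3, 250.0, 234.9]
tcp_rot: [-1.57, 0.0, -1.734]
contact_force: [1.0, 0.1, -0.5]
grip_width: 30.0
```

Call:
arm_command(
  deltas=[
    [0.04,0,0.025,0],
    [0.04,0,0.025,0],
    [0.04,0,0.025,0],
    [0.04,0,0.025,0],
    [0.04,0,0.025,0],
  ],
)

```text
time: 3.5
tool_pos: [415.4, 31.7, 235.0]
tcp_rot: [-1.57, 0.0, -1.735]
contact_force: [0.5, 0.8, -0.0]
grip_width: 29.7
```

```bash
python3 go.py 0 -205 234
```

```text
t 3.5 trestle pos [-121.   -14.4  235. ] rpy deg [-8.995e+01  2.000e-02 -9.942e+01] grip 29.7 F [ 0.3  0.9 -0. ]
tool shift mm [191.2   1.1 120.1] twist deg 0.27
```

Call:
arm_command(
  deltas=[
    [0.04,0,0.025,0.2],
    [0.04,0,0.025,0],
    [0.04,0,0.025,0],
    [0.04,0,0.025,0],
    [0.031,0,0.02,0],
  ],
)

```text
time: 4.0
tool_pos: [501.5, -177.7, 234.6]
tcp_rot: [-1.57, -0.0, -1.74]
contact_force: [1.1, 0.6, 0.1]
grip_width: 30.2
```

Call:
arm_command(
  deltas=[
    [0,0.04,0,0],
    [0,0.04,0,0],
    [0,0.04,0,0],
    [0,0.025,0,0],
    [0,0,0,0],
  ],
)

```text
time: 4.5
tool_pos: [498.8, -173.9, 86.4]
tcp_rot: [-1.578, 0.002, -1.739]
contact_force: [0.2, -0.4, -0.4]
grip_width: 30.0
```

```bash
python3 go.py 0 -205 88; python3 -c '
from h import *
p=cap("side");save(p,"s2.png",(230,160,350,305),4.1)'
```

```text
t 4.5 trestle pos [  -4.1 -203.    86.4] rpy deg [-90.4    0.13 -99.65] grip 30.0 F [ 0.2 -0.3 -0.4]
tool shift mm [ 2.  -1.6  4.1] twist deg 0.04
```

View pics/s2.png

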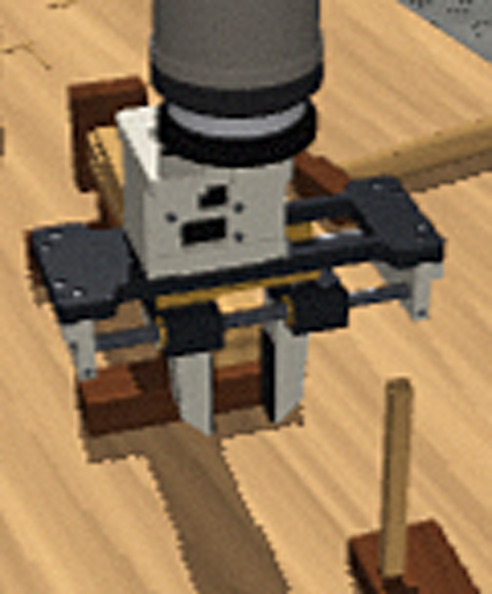

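The fingers stand in front of the lath ends at about crop (200–285, 380), with the stake clear at (398,380). I'll push home gently and watch the force.

Call:
arm_command(
  deltas=[
    [-0.006,0,0.004,0],
    [-0.006,0,0,0],
    [-0.006,0,0,0],
    [-0.006,0,0,0],
    [-0.006,0,0,0],
  ],
)

```text
time: 5.05
tool_pos: [510.5, -145.7, 90.4]
tcp_rot: [-1.569, -0.001, -1.741]
contact_force: [-0.5, -2.4, 1.8]
grip_width: 29.8
```

Call:
arm_command(
  deltas=[
    [-0.004,0,0,0],
    [-0.004,0,0,0],
    [-0.004,0,0,0],
    [-0.004,0,0,0],
    [0,0,0,0],
  ],
)

```text
time: 5.55
tool_pos: [512.8, -129.8, 89.7]
tcp_rot: [-1.571, 0.0, -1.741]
contact_force: [-0.4, -0.7, 0.3]
grip_width: 29.9
```

```bash
python3 go.py 0 -150 88
```

```text
t 5.55 trestle pos [   2.2 -157.3   89.7] rpy deg [-9.000e+01  1.000e-02 -9.975e+01] grip 29.9 F [-0.2 -0.7  0.3]
tool shift mm [-7.2  1.7 -2.2] twist deg -0.06
```

Call:
arm_command(
  deltas=[
    [-0.002,0.002,0,0],
    [-0.002,0,0,0],
    [-0.002,0,0,0],
    [0,0,0,0],
  ],
)

```text
time: 5.95
tool_pos: [513.8, -124.5, 87.7]
tcp_rot: [-1.571, -0.0, -1.741]
contact_force: [-0.7, -4.4, 2.3]
grip_width: 29.8
```

Call:
arm_command(
  deltas=[
    [-0.001,0,0,0],
    [-0.001,0,0,0],
    [0,0,0,0],
  ],
)

```text
time: 6.25
tool_pos: [514.1, -122.3, 87.7]
tcp_rot: [-1.571, 0.0, -1.741]
contact_force: [-0.8, -4.4, 2.4]
grip_width: 30.0
```

Call:
arm_command(
  deltas=[
    [-0.001,0,0,0],
    [-0.001,0,0,0],
    [0,0,0,0],
  ],
)

```text
time: 6.55
tool_pos: [514.3, -121.6, 87.8]
tcp_rot: [-1.571, -0.002, -1.741]
contact_force: [-2.2, -10.0, 2.2]
grip_width: 29.7
```

```bash
python3 go.py 0 -150 88
```

```text
t 6.55 trestle pos [   2.3 -148.8   87.8] rpy deg [-89.99  -0.11 -99.74] grip 29.7 F [ -0.5 -10.3   2.2]
tool shift mm [ 1.2 -0.2 -2.3] twist deg -0.05
```

Call:
arm_command(
  deltas=[
    [-0.002,0,0,0],
    [-0.001,0,0,0],
    [0,0,0,0],
    [0,0,0,0],
  ],
)

```text
time: 6.95
tool_pos: [514.5, -121.5, 87.8]
tcp_rot: [-1.57, -0.006, -1.74]
contact_force: [-6.0, -22.6, 1.0]
grip_width: 30.0
```

```bash
python3 go.py 0 -170 250
```

```text
t 6.95 trestle pos [   2.5 -148.7   87.8] rpy deg [-89.98  -0.35 -99.72] grip 30.0 F [ -2.1 -23.3   1. ]
tool shift mm [  22.3 -162.    -2.4] twist deg -0.03
```

The force rose to 23 N with the position fixed, so the laths are home. I'll back off, take a look, then go above y = -20 with the jaws open.

Call:
arm_command(
  deltas=[
    [0.008,0,0,0],
    [0.012,0,0,0],
    [0,-0.04,-0.002,0],
    [0,-0.03,0,0],
    [0,0,0,0],
  ],
  claw=172,
)

```text
time: 7.45
tool_pos: [511.6, -137.3, 161.4]
tcp_rot: [-1.564, -0.0, -1.741]
contact_force: [1.0, 0.0, -0.3]
grip_width: 29.8
```

Call:
arm_command(
  deltas=[
    [-0.04,0,0,0],
    [-0.04,0,0,0],
    [-0.04,0,0,0],
    [-0.03,0,0,0],
    [0,0,0,0],
  ],
  claw=0,
)

```text
time: 7.95
tool_pos: [534.6, 14.7, 156.7]
tcp_rot: [-1.573, 0.002, -1.737]
contact_force: [-0.1, -0.5, -0.6]
grip_width: 65.0
```

```bash
python3 go.py 0 -20 88; python3 -c '
from h import *
p=cap("side");save(p,"s3.png",(230,160,350,305),4.1)'
```

```text
t 7.95 trestle pos [ -0.6 -11.1 156.7] rpy deg [-90.11   0.1  -99.53] grip 65.0 F [-0.  -0.5 -0.6]
tool shift mm [ 9.  68.6  0.7] twist deg 0.16
```

View pics/s3.png

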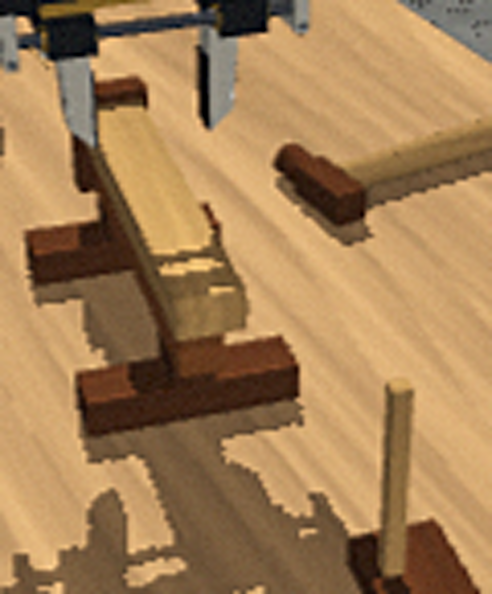

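The ends now show as one flush face at crop (170–245, 290–335), and the open fingers straddle the stack. Next I'll descend and close.

Call:
arm_command(
  deltas=[
    [0.009,0,0.001,0.1],
    [0,0,0,0],
    [0,0.025,0,0],
    [0,0.025,0,0],
    [0,0.018,0,0],
  ],
  claw=0,
)

```text
time: 8.5
tool_pos: [533.8, 0.5, 88.3]
tcp_rot: [-1.572, 0.0, -1.746]
contact_force: [-0.2, -0.1, 0.3]
grip_width: 91.7
```

Call:
arm_command(
  deltas=[
    [0,0,0,0],
    [0,0,0,0],
  ],
)

```text
time: 8.7
tool_pos: [534.6, 1.0, 90.0]
tcp_rot: [-1.571, 0.0, -1.745]
contact_force: [0.2, -0.5, 0.9]
grip_width: 91.9
```

```bash
python3 go.py 0 -20 88
```

```text
t 8.7 trestle pos [  1.7 -24.6  90. ] rpy deg [-9.001e+01  1.000e-02 -9.996e+01] grip 91.9 F [ 0.3 -0.5  0.9]
tool shift mm [-4.6  2.  -1.7] twist deg -0.27
```

Call:
arm_command(
  deltas=[
    [0,0.002,-0.002,-0.3],
    [0,0,0,0],
    [0,0,0,0],
    [0,0,0,0],
    [0,0,0,0],
  ],
  claw=255,
)

```text
time: 9.2
tool_pos: [532.7, 2.4, 88.0]
tcp_rot: [-1.57, 0.0, -1.738]
contact_force: [0.6, 0.3, 0.7]
grip_width: 56.2
```

Call:
arm_command(
  deltas=[
    [0,0,0,0],
    [0,0,0,0],
    [0,0,0,0],
    [0,0,0,0],
    [0,0,0,0],
  ],
)

```text
time: 9.7
tool_pos: [532.8, 2.2, 87.8]
tcp_rot: [-1.57, 0.0, -1.738]
contact_force: [1.3, 0.0, 0.2]
grip_width: 39.7
```

```bash
python3 go.py 0 -154 88;  python3 -c '
from h import *
p=cap("side");save(p,"s4.png",(240,180,340,280),5.5)
np.savez("s4.npz",**{k:p[k] for k in("img","camera_matrix","world_to_cam")})'
```

```text
t 9.7 trestle pos [ -0.3 -23.7  87.8] rpy deg [-89.96   0.   -99.57] grip 39.7 F [1.3 0.2 0.2]
tool shift mm [ 1.303e+02 -2.000e-01  1.000e-01] twist deg 0.12
```

View pics/s4.png

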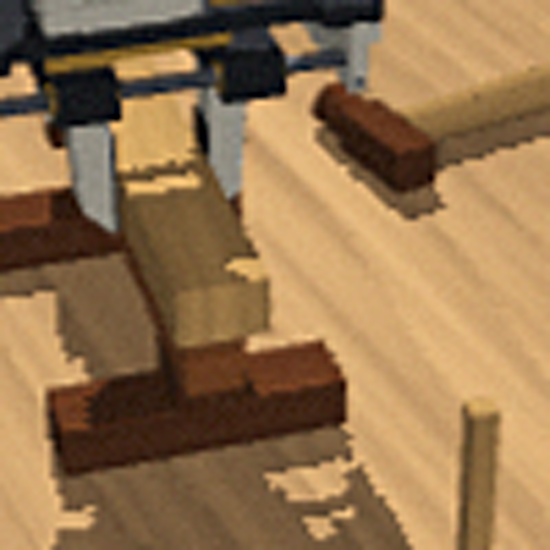

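The stack is gripped (opening 39.7 mm) and the front face is flush, with its top edge at crop (175,290)–(268,278). Now I'll slide it out.

Call:
arm_command(
  deltas=[
    [0.004,0,0,0],
    [0.008,0,0,0],
    [0.01,0,0,0],
    [0.01,0,0,0],
    [0.008,0,0,0],
  ],
)

```text
time: 10.25
tool_pos: [525.7, -38.2, 87.8]
tcp_rot: [-1.571, 0.0, -1.739]
contact_force: [0.4, 2.7, 1.6]
grip_width: 39.6
```

```bash
python3 go.py 0 -157.7 88;  python3 -c '
from h import *
p=cap("side");save(p,"s5.png",(240,180,340,280),5.5)'
```

```text
t 10.25 trestle pos [ -0.5 -64.8  87.8] rpy deg [-8.999e+01  1.000e-02 -9.961e+01] grip 39.6 F [-0.1  2.7  1.6]
tool shift mm [92.9 -0.2  0.4] twist deg 0.08
```

View pics/s5.png

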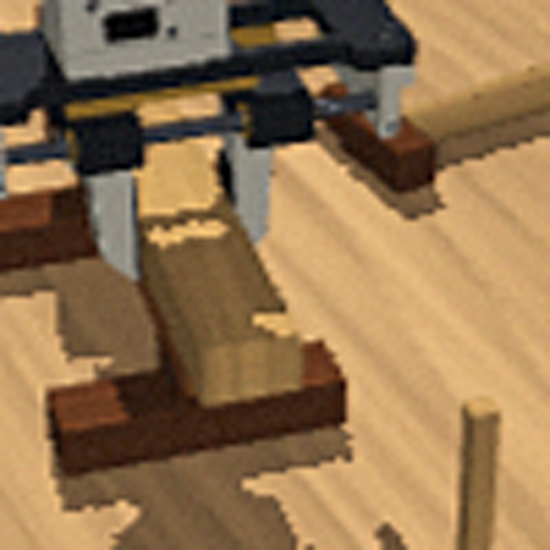

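The stack moved about 41 mm as one, and the front face is still flush at crop (203–302, 335–405). I'll continue.

Call:
arm_command(
  deltas=[
    [0.005,0,0,0],
    [0.01,0,0,0],
    [0.01,0,0,0],
    [0.01,0,0,0],
    [0.01,0,0,0],
  ],
)

```text
time: 10.8
tool_pos: [518.3, -82.3, 87.8]
tcp_rot: [-1.571, 0.0, -1.738]
contact_force: [0.8, 3.4, 4.4]
grip_width: 39.8
```

Call:
arm_command(
  deltas=[
    [0.01,0,0,0],
    [0.01,0,0,0],
    [0.01,0,0,0],
    [0.005,0,0,0],
    [0,0,0,0],
  ],
)

```text
time: 11.3
tool_pos: [512.3, -117.4, 87.6]
tcp_rot: [-1.571, -0.001, -1.739]
contact_force: [-1.1, -2.3, 3.4]
grip_width: 39.5
```

```bash
python3 go.py 0 -157.7 88;  python3 -c '
from h import *
p=cap("side");save(p,"s6.png",(260,200,360,300),5.5)
p=cap("top");save(p,"t6.png",(260,180,400,260),5)'
```

```text
t 11.3 trestle pos [  -0.4 -145.1   87.6] rpy deg [-9.001e+01 -7.000e-02 -9.961e+01] grip 39.5 F [-0.7 -2.5  3.4]
tool shift mm [12.6 -0.3  0.4] twist deg 0.08
```

View pics/s6.png

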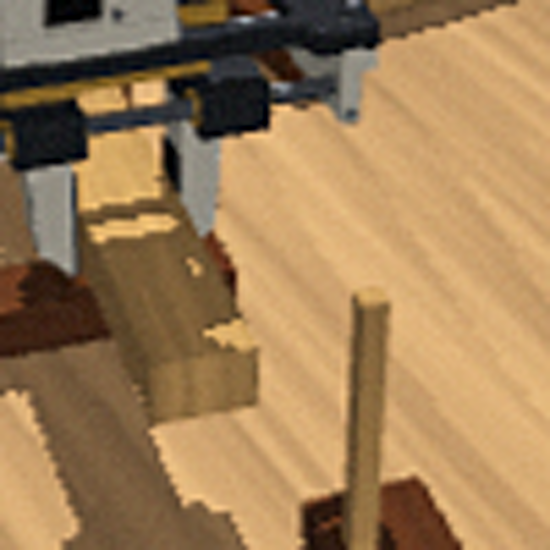

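View pics/t6.png

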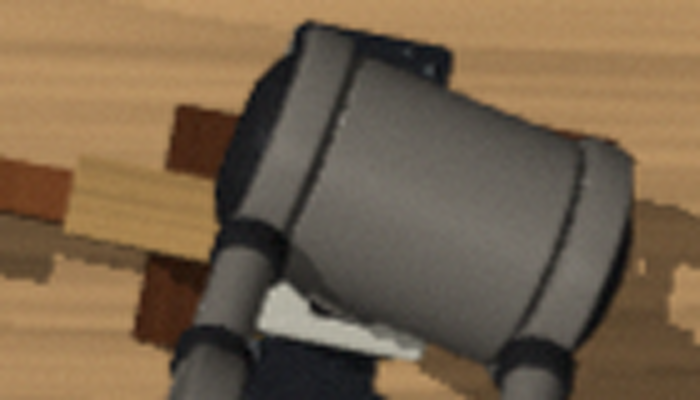

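Still flush and flat. In the side crop the front's top edge is (150,363)–(258,345) and the stake top is (370,293). In the top crop the inner end is (80,155)–(63,235). From these I'll work out the remaining distance.

```bash
cat >> fit.py <<'E'
print("----")
A=lambda u,v:np.array([u/5.5+260,v/5.5+200]); B=lambda u,v:np.array([u/5+260,v/5+180])
for n,uv,z in[("front",A(150,363),112),("front",A(258,345),112),("bot",A(155,422),85),("bot",A(258,403),85),("stake",A(370,293),135)]: print(n,inv(ray(P["side"],uv,z)))
for uv in[B(80,155),B(63,235)]: print("inner",inv(ray(P["top"],uv,112)))
# stop top front corners & beam end seen in first side picture, for the side camera's bias
for uv in[S(73,43),S(148,32)]: print("stop(100)",inv(ray(P["side"],uv,120)))
for uv in[S(90,342),S(298,305)]: print("foot(-102.5)",inv(ray(P["side"],uv,25)))
# gauge foot top corners, side view (z=20) and top view (z=20)
for uv in[S(350,485),S(435,460),S(478,535),S(395,572)]: print("gfoot",inv(ray(P["side"],uv,20)))
for uv in[T(634,102),T(726,120),T(716,192),T(624,178)]: print("gfoot top",inv(ray(P["top"],uv,20)))
E
python3 fit.py | sed -n '/----/,$p'
```

```text
----
front [ -21.7 -260.1]
front [  17.9 -261.8]
bot [ -20.2 -260.2]
bot [  18.5 -261.1]
stake [  54.8 -273.7]
inner [ 19.1 -20.8]
inner [-21.2 -20.2]
stop(100) [-26.9  88.1]
stop(100) [23.3 88.7]
foot(-102.5) [ -62.2 -102.3]
foot(-102.5) [  63. -104.]
gfoot [  40.8 -253.6]
gfoot [  89.7 -248.9]
gfoot [  88.6 -306.1]
gfoot [  40.4 -317.2]
gfoot top [  89.8 -242.5]
gfoot top [  89.9 -303. ]
gfoot top [  42.7 -304.2]
gfoot top [  40.1 -244.5]
```

Front is at -261 and the stake at -273.7, confirmed by the gauge foot's centre at -273.5. 12.5 mm remain.

Call:
arm_command(
  deltas=[
    [0.004,0,0,0],
    [0.005,0,0,0],
    [0.0035,0,0,0],
    [0,0,0,0],
    [0,0,0,0],
  ],
)

```text
time: 11.9
tool_pos: [510.3, -128.7, 87.6]
tcp_rot: [-1.571, -0.0, -1.738]
contact_force: [-0.4, -1.7, 0.3]
grip_width: 39.7
```

Call:
arm_command(
  deltas=[
    [0,0,0,0],
    [0,0,0,0],
    [0,0,0,0],
  ],
)

```text
time: 12.2
tool_pos: [510.4, -128.4, 87.6]
tcp_rot: [-1.571, -0.0, -1.738]
contact_force: [-0.9, -0.7, -0.6]
grip_width: 39.6
```

```bash
python3 go.py 0 -157.7 88;  python3 -c '
from h import *
p=cap("side");save(p,"s7.png",(260,200,360,300),5.5)'
```

```text
t 12.2 trestle pos [  -0.4 -156.2   87.6] rpy deg [-90.    -0.   -99.57] grip 39.6 F [-0.8 -0.8 -0.6]
tool shift mm [ 1.5 -0.4  0.4] twist deg 0.12
```

View pics/s7.png

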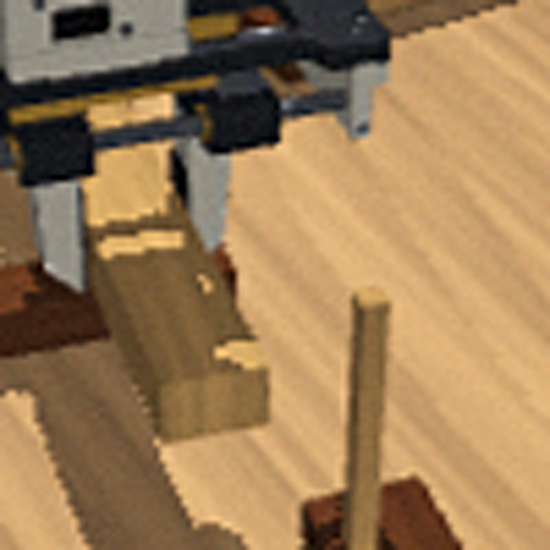

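The front's top edge is now at crop (160,383)–(268,367), flush and flat. The tool moved 11.1 mm, which puts the front at about -272.3 against -273.7. I'll add 1.5 mm, check, then hand in.

Call:
arm_command(
  deltas=[
    [0.0015,0,0,0],
    [0,0,0,0],
    [0,0,0,0],
    [0,0,0,0],
  ],
)

```text
time: 12.65
tool_pos: [510.2, -129.6, 87.6]
tcp_rot: [-1.571, 0.0, -1.738]
contact_force: [-0.2, 1.5, -0.2]
grip_width: 39.9
```

```bash
python3 go.py 0 -157.7 88; python3 -c '
from h import *
job.close_job()'
```

```text
t 12.65 trestle pos [  -0.4 -157.5   87.6] rpy deg [-9.001e+01  2.000e-02 -9.957e+01] grip 39.9 F [-0.4  1.5 -0.2]
tool shift mm [ 0.2 -0.4  0.4] twist deg 0.12
the job is handed in; nothing more can be done
```

I knocked the three laths home, slid them out together along the beam to the gauge, and handed the job in at 12.65 s with the gripper still holding them. `close_job` gives no verdict, so the result below rests on my own checks.

- **Back against the stop:** I pushed the lath ends until the tool stopped moving and the force reached 23 N. The picture afterwards showed all three ends flush.
- **Slide:** I gripped the stack about 24 mm outward of the trestle's middle and slid it about 134 mm without lifting. Tool height stayed between 87.6 and 87.8 mm at each reading.
- **Final position:** the lath ends should be at about -273.7 mm in trestle axes, and I measured the stake at -273.7 mm. The lath figure comes from the last camera measurement (-261 mm) plus the tool's travel. I took no picture after the final 1.5 mm nudge.
- **Hold:** the finger opening was 39.9 mm, which matches the 40 mm lath width. The last picture showed the ends flush and the stack flat. I used no direct reading of the grip force on the laths.
- **Disagreement:** on the stop's top edge, the side camera's ray was about 12 mm off along the beam. Near the gauge it agreed with the top camera to about 1 mm, and tool travel matched it there, so I relied on it only there.

I kept the arm clear of the basket, the mallet and the disc, and no unexpected contact force showed, but I did not measure their positions again at the end.

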